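Sweep the jar lids into the tray

ROBOT

A 7-joint arm with a two-finger parallel gripper is mounted at the origin on a cart in front of the work surface, level with it; the furniture and walls round the work are solid. World frame = base frame: x ahead of the robot, y to its left, z up, the work surface at z = 0. Lengths are in mm, angles in rad, forces in N, time in s.
With the tool pointing down it reaches from about 400 to 875 mm from the base axis. Payload 4.4 kg.
Tool frame: the origin (TCP) lies on the centre line of the jaws, within the pads' length; the fingertips stand 19 mm ahead of it and the grasp point (between the pads) is the TCP (tip_extent is the distance from the TCP to the fingertips, in mm); z points along the fingers, y is the line along which they close (so a half turn about z gives the same grasp; the last joint's range is limited). The gripper opens to 85 mm and grips with 20 to 120 N. Pads are 22 mm wide; open, the fingers measure 114 mm over their backs; the gripper's body (76 mm by 85 mm) begins 54 mm behind the grasp point. The pads swing forward as they close: fully open they stand 13 mm farther back than shut.
Start: joints at [-1.318, 0.628, 0.038, 1.517, -0.027, 0.996, -0.02], TCP at [203.705, 617.27, 250.313] pointing down, gripper open.
Joint ranges: [-3.06, 3.06], [-0.37, 2.12], [-1.25, 1.32], [0.18, 2.47], [-1.1, 4.24], [0.23, 1.98], [-2.94, 2.94]. Speed limits (rad/s): [2.57, 2.57, 3.14, 3.14, 3.14, 3.14, 3.14].

INTERFACE

Orientations are given as a unit quaternion [x, y, z, w].
In Python, from bench import state, get_image, camera_model, job_done, tip_extent gives the robot as it stands.
- The arm moves only by the tool drive_tool, never from a script. Its argument "rows" is a list of rows, each an object with "jaw": the finger opening in mm, from 0 to 85.4; "xyz": the shift along the tool's x, y, z in mm, a list of three; "turn": the turn about the tool's z in degrees. In form: [{"jaw": jaw, "xyz": [x, y, z], "turn": turn}, ...]. A call has exactly 5 rows; each row is the pose to reach, as a shift and turn from the pose commanded when the call began, along the tool's axes at that moment; what a row does not reach only later rows make up. A row lasts 1/12 s, in which the tool goes at most 41.7 mm and 7.16 degrees, less where a joint would pass 70% of its speed; a pose out of reach is approached as far as the arm can. A call with a gripper value outside its range is refused whole. The fingers move at their own pace and stop on an object; "newtons" is the grip in N (left out, the last holds). Time passes only in rows, so rows that repeat a pose let the fingers close, or fill a call up. It gives the time, the measured TCP pose, the force, the opening and the grip force at its end, in the units of the state.
- state(): the state, without advancing time (a new reading comes with each control period).
- get_image(name): name is "side" or "top"; returns the picture (400x640x3 uint8, red, green, blue); there is no depth.
- camera_model(name): a dict with "mtx" (3x3 intrinsics, pixels), "eye" and "attitude" of the camera in the world. Camera axes: x right, y down, z forward; pixel columns grow to the right and rows downward; lengths in mm; the calibration is good to about 2 mm. A picture is of the moment at which its call begins. camera_model takes no time and is no camera call.
- job_done(): hands the job in; it is judged then, once.
The state is a dict: "time_s": time; "joint_positions": joint angles; "joint_velocities": joint speeds; "joint_efforts": joint torques, N m; "tool_pos": TCP position; "ee_rot": TCP orientation; "contact_force": force on the tool from outside, world axes, zero at the start; "torque": the same for the moment, N m; "width": finger opening in mm; "gripper_force": force on a finger pad.
Only numpy, scipy, OpenCV 4.12 (cv2) and the standard library are available. Lean on these libraries where they do the work, as an engineer would, in place of code of your own. Each camera call takes 0.05 s, during which the arm holds its last target. There are 200 camera calls.

TASK

Sweep the three loose black jar lids along the worktop with the closed fingers, through the open front of the steel tray, until every lid lies wholly inside it past the front lip. Only push them: do not pick any lid up. Leave the label roll, the kitchen timer and the bottle opener where they are.

Things in the scene. Friction and masses are not known exactly. Their poses are not given: they have to be found in the camera images.
- tray: low sheet-steel tray fixed to the worktop, open towards the robot. Origin: under its middle at worktop height; x points from the open front into the tray, y left, z up. Front lip at x = -70 mm, sloping up to a 2 mm thick floor from x = -54 mm on; inside of the back wall at x = 60 mm, of the side walls at y = -140 and 140 mm. Walls 3 mm thick, 28 mm high with rim; side walls begin at x = -55 mm.
- lid_1: black plastic screw lid of a spice jar, a solid disc 43 mm across and 20 mm high lying flat on the worktop (14 to 28 g, slides easily, all three lids are alike). Origin: centre of its underside, z up; yaw means nothing.
- lid_2: black plastic screw lid of a spice jar, a solid disc 43 mm across and 20 mm high lying flat on the worktop (14 to 28 g, slides easily, all three lids are alike). Origin: centre of its underside, z up; yaw means nothing.
- lid_3: black plastic screw lid of a spice jar, a solid disc 43 mm across and 20 mm high lying flat on the worktop (14 to 28 g, slides easily, all three lids are alike). Origin: centre of its underside, z up; yaw means nothing.
- label_roll: white roll of labels standing on its flat end, 61 mm across and 40 mm high, loose, at one end of the row of lids; stays where it is. Origin: centre of its underside.
- timer: red and white round wind-up kitchen timer, 58 mm across and 46 mm high, loose, at the other end of the row of lids; stays where it is. Origin: centre of its underside.
- bottle_opener: flat steel wire bottle opener, 41 x 115 x 8 mm, long along its y axis, loose, to the right of the tray; stays where it is. Origin: centre of its underside.
- rack_post (a point): foot of the fixed steel rack post that stands to the left of the work, 32 mm (x) by 42 mm (y) across and 880 mm tall: keep wrist and forearm clear of it.
Mind the look-alikes: they are no part of the job. What is shaped like the lid_2 but pink is not meant.

How it is judged:
By the outcome, as a careful person would: the job done as asked, in the order asked, and still so for the second after the job is handed in, with the robot touching nothing.
It also fails if it takes over 61 s, if anything falls off the work surface, if the arm or the gripper's body presses on something with over 40 N, if the wrist force passes 120 N, or if a joint passes its speed limit or range.

## Working session

There is one attempt and no reset: what is moved stays moved. The work goes in short steps, Python scripts to look and compute and a tool call to move; the robot and the scene stay as the last step left them, time stands still between calls to the robot, and variables do not carry over. Pictures are saved under pics/ and viewed, at most 10 in all, crops included, and the job is handed in when it is done.

Besides the shell and the picture viewer there is one more tool, called as a command line: name --argument value ..., lists and objects as JSON in quotes. drive_tool: Moves the arm, as the interface text tells. Its arguments: {"type":"object","properties":{"rows":{"type":"array","items":{"type":"object","properties":{"jaw":{"type":"number"},"xyz":{"type":"array","items":{"type":"number"}},"turn":{"type":"number"}}}},"newtons":{"type":"number"}},"required":["rows"]}

```bash
mkdir -p pics
python3 - <<'E'
from bench import *
import cv2
for n in("top","side"):
    cv2.imwrite(f"pics/{n}0.png",get_image(n)[...,::-1]); m=camera_model(n); print(n,m)
s=state(); print(s["tool_pos"],s["ee_rot"],s["time_s"],s["width"],tip_extent if not callable(tip_extent) else tip_extent())
E
```

```text
top {'mtx': array([[445.20762047,   0.        , 317.11066734],
       [  0.        , 445.20762047, 200.05682758],
       [  0.        ,   0.        ,   1.        ]]), 'eye': array([ 357.6934263 , -204.6156227 , 1063.60677668]), 'attitude': array([-0.70300032,  0.70706824, -0.06163813,  0.04523036])}
side {'mtx': array([[436.62032196,   0.        , 324.4767685 ],
       [  0.        , 436.62032196, 200.5325468 ],
       [  0.        ,   0.        ,   1.        ]]), 'eye': array([388.82448329, 584.23992229, 814.96156166]), 'attitude': array([-0.05889691,  0.91511584, -0.39834405,  0.02040038])}
[203.51913184 616.765912   249.45815959] [ 1.58689354e-01  9.87328186e-01 -8.54000110e-04 -1.16169532e-04] 0.1 85.45598410400065 19.0
```

View pics/top0.png

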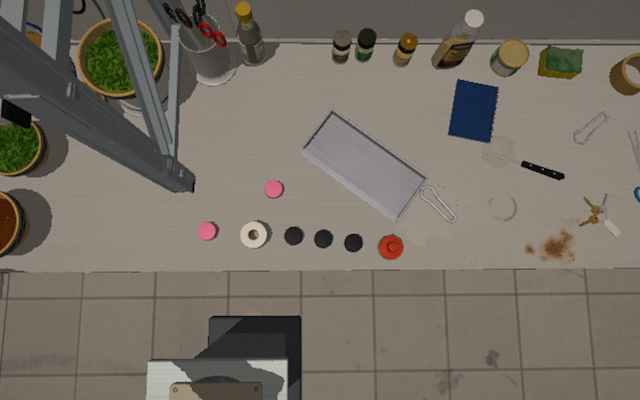

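View pics/side0.png

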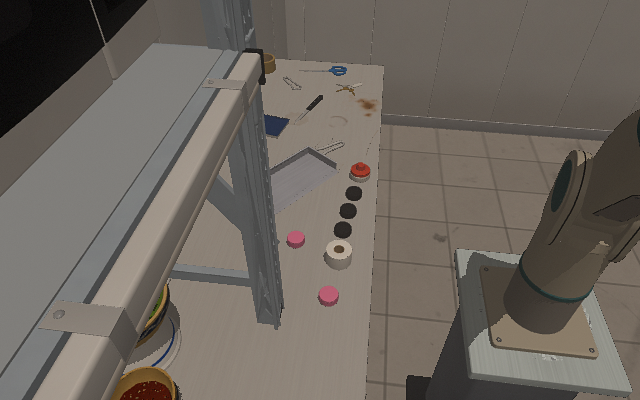

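Top view: three black lids in a row at px (293,235), (323,239) and (353,242). The roll is at (253,235), the timer at (391,247), and the tray has corners (333,112), (425,179), (398,219), (304,153). The opener is at (437,204) and the rack post's foot is near (185,185). The look-alikes are the pink discs at (274,189) and (207,231). Only the black discs fit the description. The side view agrees: lids at (354,193), (348,211) and (343,230).

```bash
cat > h.py <<'E'
import numpy as np, cv2
from bench import *
from scipy.spatial.transform import Rotation as R
def ray(n,px,z):
    m=camera_model(n); px=np.atleast_2d(np.asarray(px,float))
    d=np.c_[px,np.ones(len(px))]@np.linalg.inv(m["mtx"]).T@R.from_quat(m["attitude"]).as_matrix().T
    e=m["eye"]; return (e+d*((z-e[2])/d[:,2])[:,None])[:,:2]
def blobs(mask,roi,amin):
    x0,y0,x1,y1=roi; k=np.zeros_like(mask); k[y0:y1,x0:x1]=mask[y0:y1,x0:x1]
    n,_,s,c=cv2.connectedComponentsWithStats(k.astype(np.uint8))
    return [(c[i],s[i]) for i in range(1,n) if s[i,4]>=amin]
def lids(n,roi):
    im=get_image(n); return [(c,s,ray(n,c,10)[0]) for c,s in blobs((im.max(2)<60),roi,60)], im
E
python3 - <<'E'
from h import *
np.set_printoptions(precision=1,suppress=True)
L,im=lids("top",(270,215,375,262))
for c,s,p in L: print("top",c,s,p)
Ls,ims=lids("side",(325,180,370,242))
for c,s,p in Ls: print("side",c,s,p)
i=im.astype(int)
for nm,mk,roi,z in [("timer",(i[...,0]-i[...,1]>70),(375,230,410,262),40),("roll",i.min(2)>170,(235,215,272,252),38)]:
    for c,s in blobs(mk,roi,60): print(nm,c,s,ray("top",c,z))
print("tray corners z28",ray("top",[(333,112),(425,179),(398,219),(304,153)],28), "z0 front",ray("top",[(398,219),(304,153)],0))
print("post foot",ray("top",[(193,186),(165,183),(190,192)],0),"opener",ray("top",[(422,187),(455,220),(437,204)],4),"edge",ray("top",[(200,271),(400,270)],0))
print("pink",ray("top",[(274,189)],10))
cv2.imwrite("pics/crop1.png",cv2.resize(im[95:270,225:470],None,fx=3,fy=3,interpolation=cv2.INTER_CUBIC)[...,::-1])
s=state();print(R.from_quat(s["ee_rot"]).as_matrix())
E
```

```text
top [293.4 235.4] [285 227  18  18 261] [ 434.1 -173.2]
top [323.1 238.4] [314 230  19  18 257] [ 426.6 -243.3]
top [353.  242.4] [344 234  18  18 256] [ 416.7 -313.9]
side [353.5 193.1] [346 186  16  15 195] [ 412.7 -314.2]
side [347.6 210.6] [340 203  17  16 213] [ 422.9 -243.2]
side [342.2 229.6] [334 222  18  16 233] [ 430.6 -173. ]
timer [390.8 247. ] [379 235  24  24 428] [[ 404.  -397.6]]
roll [253.3 236.5] [241 222  25  25 250] [[430. -82.]]
tray corners z28 [[ 731.7 -269.5]
 [ 565.3 -487. ]
 [ 469.8 -419. ]
 [ 629.4 -198.8]] z0 front [[ 472.8 -424.8]
 [ 636.8 -198.7]]
post foot [[555.3  69.4]
 [562.9 136.8]
 [540.7  76. ]] opener [[ 550.3 -485.3]
 [ 469.3 -561.8]
 [ 508.4 -520. ]] edge [[ 352.5   46.1]
 [ 351.3 -425.3]]
pink [[ 545.5 -126.5]]
[[-0.9  0.3 -0. ]
 [ 0.3  0.9 -0. ]
 [ 0.  -0.  -1. ]]
```

View pics/crop1.png

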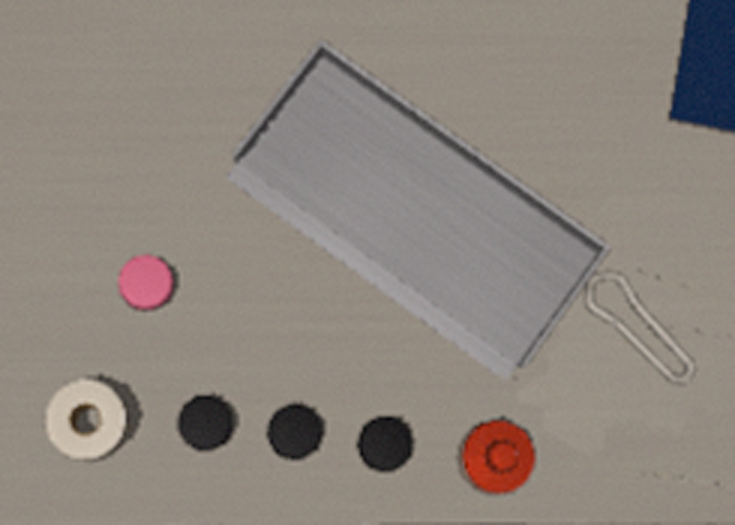

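The crop confirms three black lids lying between the white roll and the red timer. The pink disc is excluded. Next I refine the tray frame and work out the push lines.

```bash
cat >> h.py <<'E'
def shift(p,yaw=None,z=None):
    "tool-frame shift (and turn) from current measured pose to world xy p, height z"
    s=state(); M=R.from_quat(s["ee_rot"]).as_matrix(); t=np.array(s["tool_pos"])
    d=np.r_[p,t[2] if z is None else z]-t; o=M.T@d
    tn=None
    if yaw is not None:
        tn=-np.degrees((yaw-np.arctan2(M[1,0],M[0,0])+np.pi)%(2*np.pi)-np.pi)
    return o.round(1),tn
E
python3 - <<'E'
from h import *
np.set_printoptions(precision=1,suppress=True)
f=ray("top",[(302.3,154.3),(395,220.7)],0); b=ray("top",[(332.7,109),(427.3,177.3)],28)
print(f,b)
y=(f[0]-f[1]+b[0]-b[1]); y/=np.linalg.norm(y); x=np.array([y[1],-y[0]])
print("y",y,"lenf",np.linalg.norm(f[0]-f[1]),np.linalg.norm(b[0]-b[1]),"depth",(b.mean(0)-f.mean(0))@x,(b.mean(0)-f.mean(0))@y)
o=(f.mean(0)+70*x+b.mean(0)-63*x)/2; th=np.arctan2(x[1],x[0]); print("o",o,"yaw",np.degrees(th))
for n,p in zip("ABC",[(432,-173),(425,-243),(415,-314)]):
    r=np.array(p)-o; print(n,"tray",r@x,r@y,"start",p-45*x,"end",o+(-30)*x+(r@y)*y)
for n,p in [("timer",(404,-397)),("roll",(428,-82))]: r=np.array(p)-o; print(n,r@x,r@y)
for p in [(330,290),(430,60),(403,-146)]: print(shift(p,th+np.pi))
E
```

```text
[[ 633.5 -194.5]
 [ 468.7 -417.4]] [[ 739.3 -268.9]
 [ 569.4 -492.7]]
y [0.6 0.8] lenf 277.1908478741206 280.9911483433755 depth 127.51884069200283 1.9997736481865989
o [ 605.5 -345.5] yaw -36.849533432324996
A tray -242.29232230921045 33.92833141006697 start [ 396. -146.] end [ 601.9 -300.3]
B tray -205.91372104692297 -26.28460216901964 start [ 389. -216.] end [ 565.8 -348.5]
C tray -171.33604376961964 -89.0968958232611 start [ 379. -287.] end [ 528.1 -398.8]
timer -130.36199220675059 -162.1114635376792
roll -300.0672969096246 104.34887038785031
(array([-222.5, -270.8,    0.3]), np.float64(18.581630103886123))
(array([-389.6, -457.9,    0.5]), np.float64(18.581630103886123))
(array([-428.5, -662. ,    0.7]), np.float64(18.581630103886123))
```

drive_tool --rows '[{"jaw": 0, "xyz": [-22, -27, 0], "turn": 0}, {"jaw": 0, "xyz": [-44, -54, 0], "turn": 0}, {"jaw": 0, "xyz": [-66, -81, 0], "turn": 0}, {"jaw": 0, "xyz": [-88, -108, 0], "turn": 0}, {"jaw": 0, "xyz": [-110, -135, 0], "turn": 0}]' --newtons 30

```text
time_s: 0.62
tool_pos: [266.1, 452.9, 250.2]
ee_rot: [0.159, 0.987, -0.0, -0.0]
contact_force: [0.6, 0.1, -0.5]
width: 25.5
gripper_force: 0.0
```

drive_tool --rows '[{"jaw": 0, "xyz": [-22, -27, 0], "turn": 0}, {"jaw": 0, "xyz": [-44, -54, 0], "turn": 0}, {"jaw": 0, "xyz": [-66, -81, 0], "turn": 0}, {"jaw": 0, "xyz": [-88, -108, 0], "turn": 0}, {"jaw": 0, "xyz": [-110, -135, 0], "turn": 0}]'

```text
time_s: 1.03
tool_pos: [328.3, 290.3, 250.4]
ee_rot: [0.159, 0.987, 0.0, 0.0]
contact_force: [0.2, 0.1, 0.0]
width: 0.3
gripper_force: 0.0
```

Run:
```python
from h import *
s=state(); print(s["tool_pos"],s["joint_positions"],s["contact_force"],s["time_s"],s["width"])
for p in [(420,60),(398,-146)]: print(shift(p,np.radians(143.15)))
```

```text
[328.27392587 290.29623628 250.39917248] [-0.83287441  0.33071425  0.05858279  2.07870211 -0.02840093  0.73263647
  0.49592454] [0.23502293 0.13281825 0.03554161] 1.0333 0.30770314197263665
(array([-159.2, -190. ,   -0. ]), np.float64(18.599953049889855))
(array([-2.029e+02, -3.925e+02, -1.000e-01]), np.float64(18.599953049889855))
```

drive_tool --rows '[{"jaw": 0, "xyz": [-16, -19, 0], "turn": 0}, {"jaw": 0, "xyz": [-40, -48, 0], "turn": 0}, {"jaw": 0, "xyz": [-64, -76, 0], "turn": 0}, {"jaw": 0, "xyz": [-88, -105, 0], "turn": 0}, {"jaw": 0, "xyz": [-112, -133, 0], "turn": 0}]'

```text
time_s: 1.45
tool_pos: [392.9, 128.8, 250.5]
ee_rot: [0.159, 0.987, 0.0, 0.0]
contact_force: [0.4, 0.3, -0.4]
width: -0.2
gripper_force: 0.0
```

drive_tool --rows '[{"jaw": 0, "xyz": [-24, -28, 0], "turn": 0}, {"jaw": 0, "xyz": [-48, -57, 0], "turn": 0}, {"jaw": 0, "xyz": [-56, -87, 0], "turn": 4}, {"jaw": 0, "xyz": [-63, -120, 0], "turn": 8}, {"jaw": 0, "xyz": [-70, -152, 0], "turn": 12}]'

```text
time_s: 1.87
tool_pos: [411.2, -37.6, 250.3]
ee_rot: [0.263, 0.965, 0.0, 0.0]
contact_force: [-0.2, 0.2, -0.3]
width: -0.5
gripper_force: 0.0
```

Run:
```python
from h import *
s=state(); print(s["tool_pos"],s["joint_positions"],s["contact_force"],s["time_s"],s["width"])
for p in [(398,-146)]: print(shift(p,np.radians(143.15)))
```

```text
[411.2390971  -37.56577538 250.32022436] [-0.138913    0.30053861  0.20793299  2.14021346 -0.09396785  0.70897668
  1.17003606] [-0.24543724  0.16114652 -0.26985075] 1.8667 -0.4889331446246405
(array([ -43.6, -100.2,    0. ]), np.float64(6.362143121881183))
```

drive_tool --rows '[{"jaw": 0, "xyz": [-10, -24, 0], "turn": 2}, {"jaw": 0, "xyz": [-21, -49, 0], "turn": 4}, {"jaw": 0, "xyz": [-32, -74, 0], "turn": 6.4}, {"jaw": 0, "xyz": [-43.6, -100, 10], "turn": 6.4}, {"jaw": 0, "xyz": [-43.6, -100, 40], "turn": 6.4}]'

```text
time_s: 2.28
tool_pos: [401.0, -150.7, 212.9]
ee_rot: [0.318, 0.948, -0.001, 0.005]
contact_force: [0.5, 0.0, -0.0]
width: 0.0
gripper_force: 0.0
```

drive_tool --rows '[{"jaw": 0, "xyz": [0, 0, 25], "turn": 0}, {"jaw": 0, "xyz": [0, 0, 50], "turn": 0}, {"jaw": 0, "xyz": [0, 0, 75], "turn": 0}, {"jaw": 0, "xyz": [0, 0, 95], "turn": 0}, {"jaw": 0, "xyz": [0, 0, 105], "turn": 0}]'

```text
time_s: 2.7
tool_pos: [397.8, -143.8, 103.2]
ee_rot: [0.315, 0.949, 0.0, -0.002]
contact_force: [-0.8, 0.3, 0.9]
width: -0.1
gripper_force: 0.0
```

Run:
```python
from h import *
s=state(); print(s["tool_pos"],s["joint_positions"],s["contact_force"],s["time_s"],s["width"])
print(shift((396,-146),np.radians(143.15),25))
i=get_image("top"); cv2.imwrite("pics/t2.png",cv2.resize(i[100:280,200:440],None,fx=3,fy=3)[...,::-1])
```

```text
[ 397.75832984 -143.8110391   103.23953091] [ 0.18973018  0.59836422  0.130508    2.25739152 -0.24958855  0.30168729
  1.46746579] [-0.76255612  0.26910239  0.86788979] 2.7 -0.0532537384550208
(array([-0.1, -2.7, 78.2]), np.float64(0.17705156933578342))
```

View pics/t2.png

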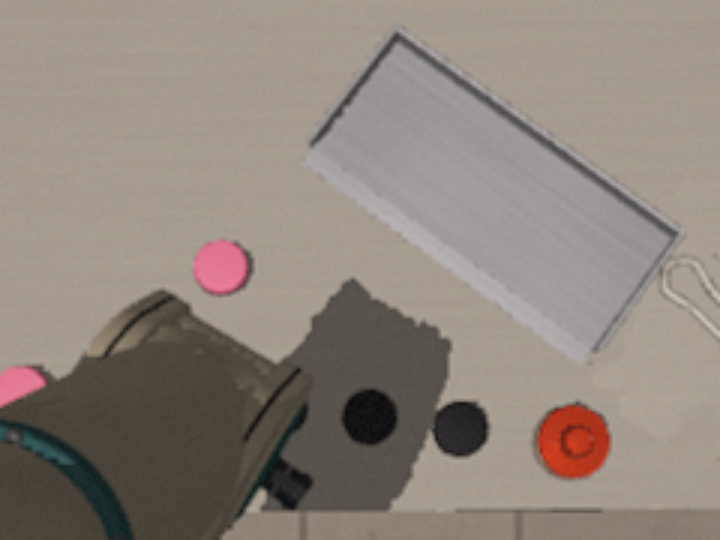

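drive_tool --rows '[{"jaw": 0, "xyz": [0, -2, 8], "turn": 0}, {"jaw": 0, "xyz": [0, -2, 16], "turn": 0}, {"jaw": 0, "xyz": [0, -2, 24], "turn": 0}, {"jaw": 0, "xyz": [0, -2, 32], "turn": 0}, {"jaw": 0, "xyz": [0, -2, 40], "turn": 0}]'

```text
time_s: 3.17
tool_pos: [397.1, -145.4, 68.2]
ee_rot: [0.315, 0.949, 0.001, -0.001]
contact_force: [-0.1, 0.7, -0.7]
width: -0.1
gripper_force: 0.0
```

Run:
```python
from h import *
s=state(); print(s["tool_pos"],s["ee_rot"],s["joint_positions"],s["contact_force"],s["time_s"],s["width"])
print(shift((396,-146),np.radians(143.15),25))
```

```text
[ 397.09204896 -145.39768851   68.24258427] [ 3.14646552e-01  9.49208108e-01  8.29823122e-04 -9.08848398e-04] [ 0.13109635  0.68752626  0.22684062  2.27733289 -0.65472227  0.23940149
  1.87930465] [-0.09320548  0.69151151 -0.68086443] 3.1667 -0.08437883144488531
(array([ 0.4, -1.2, 43.2]), np.float64(0.17108033118684396))
```

drive_tool --rows '[{"jaw": 0, "xyz": [-5, -1, 8], "turn": 0}, {"jaw": 0, "xyz": [-5, -1, 16], "turn": 0}, {"jaw": 0, "xyz": [-5, -1, 24], "turn": 0}, {"jaw": 0, "xyz": [-5, -1, 32], "turn": 0}, {"jaw": 0, "xyz": [-5, -1, 38], "turn": 0}]'

```text
time_s: 3.58
tool_pos: [400.5, -149.1, 30.6]
ee_rot: [0.312, 0.95, -0.0, -0.003]
contact_force: [0.4, -0.7, 0.1]
width: -0.2
gripper_force: 0.0
```

Run:
```python
from h import *
s=state(); print(s["tool_pos"],s["ee_rot"],s["joint_positions"],s["contact_force"],s["time_s"],s["width"])
print(shift((402,-151),np.radians(143.15),25), shift((602,-301),np.radians(143.15),25))
```

```text
[ 400.52037967 -149.05146609   30.60587822] [ 3.12211990e-01  9.50008238e-01 -2.05401577e-05 -2.83189867e-03] [ 0.09309759  0.78872183  0.29392189  2.27355802 -1.10039416  0.23271294
  2.32947623] [ 0.42481714 -0.71930447  0.10397482] 3.5833 -0.16469707173471232
(array([-2.4, -0.7,  5.6]), np.float64(0.4643991023024515)) (array([-252.4,   -2.8,    4.3]), np.float64(0.4643991023024515))
```

drive_tool --rows '[{"jaw": 0, "xyz": [-6, 0, 0], "turn": 0}, {"jaw": 0, "xyz": [-14, 0, 0], "turn": 0}, {"jaw": 0, "xyz": [-24, 0, 1], "turn": 0.4}, {"jaw": 0, "xyz": [-34, -0.5, 2], "turn": 0.4}, {"jaw": 0, "xyz": [-44, -0.5, 4], "turn": 0.4}]'

```text
time_s: 4.0
tool_pos: [437.0, -176.5, 27.4]
ee_rot: [0.318, 0.948, 0.001, -0.002]
contact_force: [0.3, 0.5, -1.0]
width: 0.1
gripper_force: 0.1
```

Run:
```python
from h import *
s=state(); print(s["tool_pos"],s["ee_rot"],s["joint_positions"],s["contact_force"],s["time_s"],s["width"])
print(shift((602,-301),np.radians(143.15),25))
for c,st,p in lids("side",(270,150,370,250))[0]: print(c,st,p)
```

```text
[ 436.99534468 -176.52193652   27.41917614] [ 3.18177956e-01  9.48029514e-01  5.18143896e-04 -1.60023660e-03] [ 0.05639194  0.83275555  0.40766465  2.16252836 -1.01512036  0.35368191
  2.24943863] [ 0.29316263  0.50706924 -0.95248763] 4.0 0.11394011130930892
(array([-206.7,    0.3,    1.7]), np.float64(-0.25560008148699703))
[340.56441327 200.85331633] [ 320  169   42   62 1568] [ 445.04592597 -278.2462622 ]
```

drive_tool --rows '[{"jaw": 0, "xyz": [-12, 0, 0], "turn": 0}, {"jaw": 0, "xyz": [-24, 0, 1], "turn": 0}, {"jaw": 0, "xyz": [-36, 0, 1], "turn": 0}, {"jaw": 0, "xyz": [-48, 0, 1], "turn": 0}, {"jaw": 0, "xyz": [-60, 0, 1], "turn": 0}]'

```text
time_s: 4.47
tool_pos: [484.2, -212.2, 25.7]
ee_rot: [0.318, 0.948, 0.001, -0.002]
contact_force: [0.0, 0.3, 0.2]
width: -0.0
gripper_force: 0.1
```

drive_tool --rows '[{"jaw": 0, "xyz": [-12, 0, 0], "turn": 0}, {"jaw": 0, "xyz": [-24, 0, 0], "turn": 0}, {"jaw": 0, "xyz": [-36, 0, 0], "turn": 0}, {"jaw": 0, "xyz": [-44, 0, 0], "turn": 0}, {"jaw": 0, "xyz": [-50, 0, 0], "turn": 0}]'

```text
time_s: 4.88
tool_pos: [524.2, -242.6, 25.5]
ee_rot: [0.318, 0.948, 0.001, -0.002]
contact_force: [-0.5, 0.3, 0.0]
width: -0.2
gripper_force: 0.1
```

Run:
```python
from h import *
s=state(); print(s["tool_pos"],s["joint_positions"],s["contact_force"],s["time_s"],s["width"])
print(shift((602,-301),np.radians(143.15),25))
i=get_image("side");t=get_image("top"); a=cv2.resize(i[120:270,250:400],(600,600)); cv2.imwrite("pics/m1.png",np.hstack([cv2.resize(i[120:270,250:400],(400,400)),cv2.resize(t[90:270,220:400],(400,400))])[...,::-1])
```

```text
[ 524.20694597 -242.59559351   25.48102467] [ 0.0447977   0.93988347  0.56188911  1.87458614 -0.87184475  0.59800121
  2.10291309] [-5.32575603e-01  3.18099833e-01  2.98933445e-04] 4.8833 -0.1614133460216682
(array([-97.3,   0.3,   0.1]), np.float64(-0.23731800778695553))
```

View pics/m1.png

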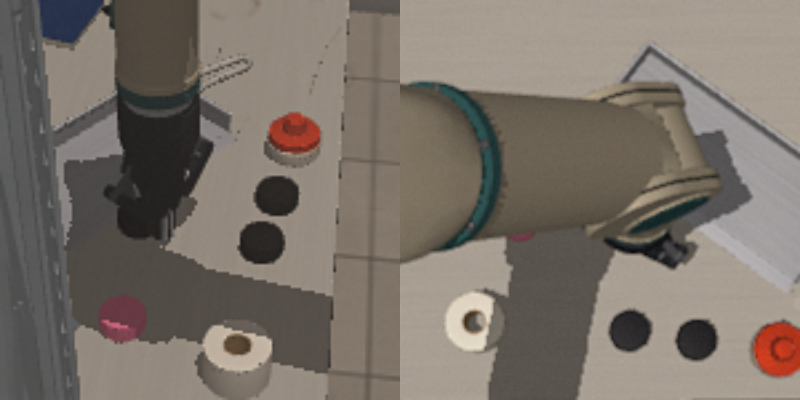

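Composite: the side half shows lid A just ahead of the fingertips at (135,215), with the other two lids, the roll and the timer unmoved. Next I check elbow clearance to the post.

Run:
```python
from h import *
i=get_image("side");t=get_image("top")
cv2.imwrite("pics/m2.png",np.hstack([cv2.resize(i[:,180:480],(400,533)),cv2.resize(t[:,80:380],(400,533))])[...,::-1])
print(ray("side",[(257,320),(283,326),(283,300)],0), ray("top",[(193,186),(193,193),(183,192)],0))
```

```text
[[584.90441471 102.1438425 ]
 [527.74707863 108.99563075]
 [540.10184113  46.01613233]] [[555.31815517  69.3709982 ]
 [538.18508546  68.7835941 ]
 [540.7139542   92.79254171]]
```

View pics/m2.png

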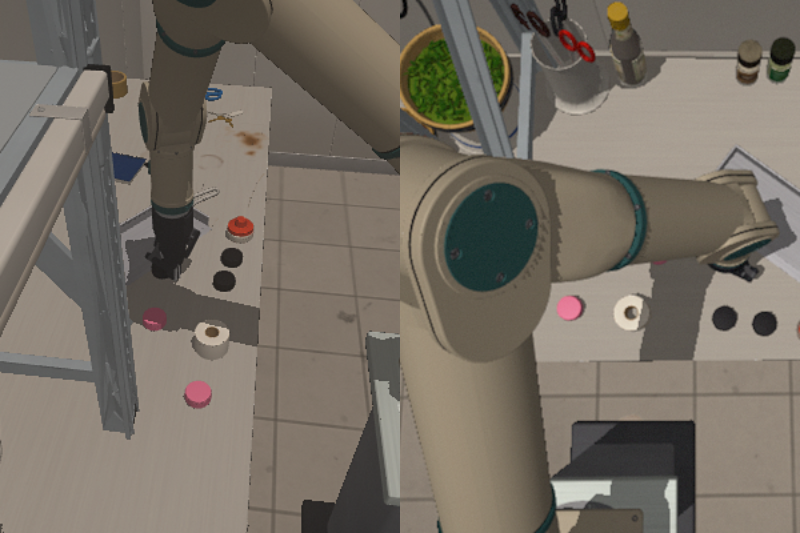

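The elbow is clear of the post, at about px (140,180) in the top view and well right of the post in the side view. I'll continue the push, watching the elbow.

drive_tool --rows '[{"jaw": 0, "xyz": [-10, 0, 0], "turn": 0}, {"jaw": 0, "xyz": [-20, 0, 0], "turn": 0}, {"jaw": 0, "xyz": [-30, 0, 0], "turn": 0}, {"jaw": 0, "xyz": [-38, 0, 0], "turn": 0}, {"jaw": 0, "xyz": [-45, 0, 0], "turn": 0}]'

```text
time_s: 5.5
tool_pos: [559.4, -269.1, 25.2]
ee_rot: [0.318, 0.948, 0.001, -0.003]
contact_force: [-0.3, 0.7, 0.4]
width: -0.1
gripper_force: 0.1
```

Run:
```python
from h import *
s=state(); j=s["joint_positions"]; print(s["tool_pos"],j,s["contact_force"],s["time_s"],558*np.sin(j[1]))
print(shift((594,-295),np.radians(143.15),25))
```

```text
[ 559.41917091 -269.12281553   25.24050216] [ 0.0594337   0.98508392  0.59684326  1.74939864 -0.83388287  0.68659657
  2.05085426] [-0.26040416  0.71163183  0.43639854] 5.5 464.99171276327013
(array([-43.2,   0.2,   0. ]), np.float64(-0.2418017119133577))
```

drive_tool --rows '[{"jaw": 0, "xyz": [-10, 0, 0], "turn": 0}, {"jaw": 0, "xyz": [-20, 0, 0], "turn": 0}, {"jaw": 0, "xyz": [-30, 0, 0], "turn": 0}, {"jaw": 0, "xyz": [-38, 0, 0], "turn": 0}, {"jaw": 0, "xyz": [-44, 0, 0], "turn": 0}]'

```text
time_s: 5.92
tool_pos: [594.9, -296.0, 25.0]
ee_rot: [0.318, 0.948, 0.001, -0.002]
contact_force: [0.5, -0.2, 0.5]
width: 0.1
gripper_force: 0.1
```

drive_tool --rows '[{"jaw": 0, "xyz": [12, 0, -5], "turn": 0}, {"jaw": 0, "xyz": [25, 0, -30], "turn": 0}, {"jaw": 0, "xyz": [40, 0, -60], "turn": 0}, {"jaw": 0, "xyz": [60, 0, -80], "turn": 0}, {"jaw": 0, "xyz": [80, 0, -90], "turn": 0}]'

```text
time_s: 6.33
tool_pos: [531.3, -248.5, 118.0]
ee_rot: [0.318, 0.948, 0.0, -0.001]
contact_force: [0.2, -0.2, 0.3]
width: -0.1
gripper_force: 0.0
```

Run:
```python
from h import *
s=state(); j=s["joint_positions"]; print(s["tool_pos"],j,s["contact_force"],s["time_s"])
print(shift((389,-216),np.radians(143.15)),shift((379,-287),np.radians(143.15)))
t=get_image("top");i=get_image("side")
cv2.imwrite("pics/m3.png",np.hstack([cv2.resize(i[100:280,240:420],(400,400)),cv2.resize(t[90:270,280:460],(400,400))])[...,::-1])
```

```text
[ 531.34560703 -248.45316141  117.98402005] [-0.02466206  0.8270793   0.69811435  1.8246568  -0.74385753  0.77439713
  1.99746255] [ 0.2134109  -0.1845813   0.34293054] 6.3333
(array([133.1, -60. ,   0.2]), np.float64(-0.2642487569081612)) (array([ 9.820e+01, -1.227e+02,  1.000e-01]), np.float64(-0.2642487569081612))
```

View pics/m3.png

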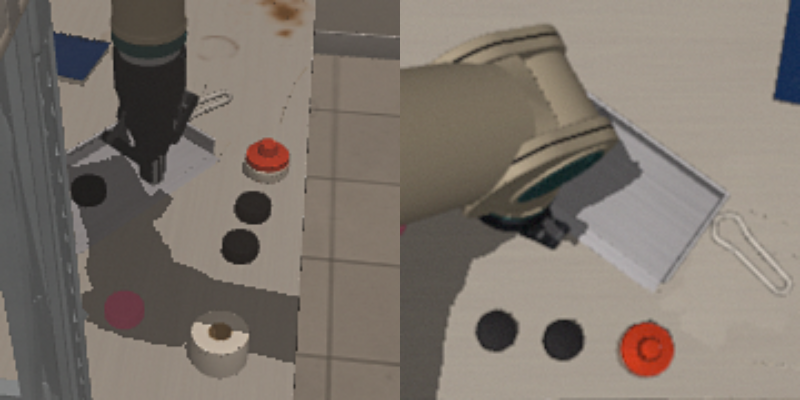

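Lid A now lies inside the tray at about side px (280,185), and lids B and C and the timer haven't moved. Next is C, the rightmost.

drive_tool --rows '[{"jaw": 0, "xyz": [20, -25, 0], "turn": 0}, {"jaw": 0, "xyz": [42, -53, 0], "turn": 0}, {"jaw": 0, "xyz": [65, -81, 0], "turn": 0}, {"jaw": 0, "xyz": [82, -105, 0], "turn": -0.3}, {"jaw": 0, "xyz": [95, -122, 0], "turn": -0.3}]'

```text
time_s: 6.85
tool_pos: [379.0, -288.8, 115.8]
ee_rot: [0.317, 0.949, 0.0, -0.003]
contact_force: [-0.4, -0.5, -0.1]
width: 0.2
gripper_force: 0.0
```

Run:
```python
from h import *
s=state(); j=s["joint_positions"]; print(s["tool_pos"],j,s["contact_force"],s["time_s"],558*np.sin(j[1]))
print("A",ray("side",[(280,185.5)],12))
o=np.array([605.5,-345.5]);x=np.array([.8002,-.5998]);y=np.array([.5998,.8002])
r=ray("side",[(280,185.5)],12)[0]-o;print("A tray",r@x,r@y)
print(shift((381,-288),np.radians(143.15),25))
for c,st,p in lids("side",(270,170,370,250))[0]: print(c,st,p)
```

```text
[ 378.97263251 -288.76107808  115.82118007] [ 0.17878501  0.70334822  0.63126484  2.11840646 -0.77954543  0.57162045
  2.30976148] [-0.40028514 -0.4868467  -0.09330503] 6.85 360.9004123638147
A [[ 618.97371644 -316.01721904]]
A tray -6.902104126857142 31.673656440088845
(array([-1.7,  1.9, 90.8]), np.float64(-0.06669366378354133))
[279.38341969 185.41450777] [272 179  16  14 193] [ 621.3299371 -318.3850948]
[353.5631068  192.95145631] [346 186  16  15 206] [ 412.60698132 -314.8671779 ]
[347.83628319 210.55309735] [340 203  17  16 226] [ 422.34954409 -243.43959131]
```

drive_tool --rows '[{"jaw": 0, "xyz": [-2, 2, 20], "turn": 0}, {"jaw": 0, "xyz": [-2, 2, 40], "turn": 0}, {"jaw": 0, "xyz": [-2, 2, 60], "turn": 0}, {"jaw": 0, "xyz": [-2, 2, 78], "turn": 0}, {"jaw": 0, "xyz": [-2, 2, 88], "turn": 0}]'

```text
time_s: 7.32
tool_pos: [384.2, -286.8, 25.8]
ee_rot: [0.316, 0.949, 0.001, -0.003]
contact_force: [-0.4, -0.3, 0.4]
width: 0.2
gripper_force: 0.0
```

Run:
```python
from h import *
s=state(); j=s["joint_positions"]; print(s["tool_pos"],j,s["contact_force"],s["time_s"],558*np.sin(j[1]))
print(shift((381,-288),np.radians(143.15),25),shift((521,-393),np.radians(143.15),25))
```

```text
[ 384.16842266 -286.82839244   25.81795123] [ 0.31644531  0.83983935  0.40614121  2.13804565 -0.96966672  0.36537585
  2.46404749] [-0.43591413 -0.27212104  0.40506465] 7.3167 415.45102338043085
(array([ 1.8, -2.8,  0.8]), np.float64(0.04969010259959762)) (array([-173.2,   -3. ,   -0.4]), np.float64(0.04969010259959762))
```

drive_tool --rows '[{"jaw": 0, "xyz": [0, -2, 0], "turn": 0}, {"jaw": 0, "xyz": [-10, -2, 0], "turn": 0}, {"jaw": 0, "xyz": [-20, -2, 0], "turn": 0}, {"jaw": 0, "xyz": [-32, -2, 0], "turn": 0}, {"jaw": 0, "xyz": [-44, -2, 0], "turn": 0}]'

```text
time_s: 7.73
tool_pos: [418.9, -315.9, 28.2]
ee_rot: [0.316, 0.949, 0.001, -0.002]
contact_force: [-0.3, 0.5, -0.6]
width: 0.2
gripper_force: 0.0
```

drive_tool --rows '[{"jaw": 0, "xyz": [-12, 0, 0], "turn": 0}, {"jaw": 0, "xyz": [-24, 0, 0], "turn": 0}, {"jaw": 0, "xyz": [-36, 0, 0], "turn": 0}, {"jaw": 0, "xyz": [-48, 0, 0], "turn": 0}, {"jaw": 0, "xyz": [-60, 0, 0], "turn": 0}]'

```text
time_s: 8.15
tool_pos: [467.1, -351.7, 28.0]
ee_rot: [0.315, 0.949, 0.0, -0.002]
contact_force: [0.4, 0.2, -0.2]
width: 0.0
gripper_force: 0.0
```

Run:
```python
from h import *
s=state(); j=s["joint_positions"]; print(s["tool_pos"],j,s["contact_force"],s["time_s"],558*np.sin(j[1]))
print(shift((521,-393),np.radians(143.15),25))
for c,st,p in lids("side",(260,130,370,250))[0]: print(c,st,p)
```

```text
[ 467.06007842 -351.67881781   27.9503711 ] [ 0.26055385  0.9395927   0.55862332  1.85417908 -0.84505546  0.60833003
  2.29135384] [ 0.38646741  0.21155007 -0.20365142] 8.15 450.4833410551234
(array([-68. ,  -0.8,   2.6]), np.float64(0.07477870443709583))
[335.18683812 155.43645991] [ 318  130   37   55 1322] [ 480.97361442 -477.69192747]
[279.38341969 185.41450777] [272 179  16  14 193] [ 621.3299371 -318.3850948]
[347.84888889 210.58666667] [340 203  17  16 225] [ 422.30571188 -243.31747553]
```

drive_tool --rows '[{"jaw": 0, "xyz": [-10, 0, 1], "turn": 0}, {"jaw": 0, "xyz": [-20, 0, 2], "turn": 0}, {"jaw": 0, "xyz": [-30, 0, 2], "turn": 0}, {"jaw": 0, "xyz": [-40, 0, 2], "turn": 0}, {"jaw": 0, "xyz": [-50, 0, 2], "turn": 0}]'

```text
time_s: 8.62
tool_pos: [506.5, -381.2, 25.5]
ee_rot: [0.315, 0.949, 0.001, -0.002]
contact_force: [-0.3, -0.1, -0.4]
width: 0.3
gripper_force: 0.0
```

drive_tool --rows '[{"jaw": 0, "xyz": [-10, 0, 0], "turn": 0}, {"jaw": 0, "xyz": [-17, 0, 0], "turn": 0}, {"jaw": 0, "xyz": [-20, 0, 0], "turn": 0}, {"jaw": 0, "xyz": [-20, 0, 0], "turn": 0}, {"jaw": 0, "xyz": [-10, 0, 0], "turn": 0}]'

```text
time_s: 9.03
tool_pos: [515.2, -387.8, 25.3]
ee_rot: [0.315, 0.949, 0.0, -0.001]
contact_force: [-0.3, -0.0, 0.1]
width: -0.0
gripper_force: 0.0
```

drive_tool --rows '[{"jaw": 0, "xyz": [12, 0, -10], "turn": 0}, {"jaw": 0, "xyz": [25, 0, -35], "turn": 0}, {"jaw": 0, "xyz": [45, 0, -60], "turn": 0}, {"jaw": 0, "xyz": [70, 0, -80], "turn": 0}, {"jaw": 0, "xyz": [95, 0, -90], "turn": 0}]'

```text
time_s: 9.45
tool_pos: [437.9, -330.4, 117.8]
ee_rot: [0.316, 0.949, 0.0, -0.001]
contact_force: [0.5, -1.0, 0.1]
width: 0.4
gripper_force: 0.0
```

Run:
```python
from h import *
s=state(); j=s["joint_positions"]; print(s["tool_pos"],j,s["contact_force"],s["time_s"],558*np.sin(j[1]))
o=np.array([605.5,-345.5]);x=np.array([.8002,-.5998]);y=np.array([.5998,.8002])
print(shift((393,-219),np.radians(143.15),25))
for c,st,p in lids("side",(260,130,370,250))[0]: print(c,st,p,(p-o)@x,(p-o)@y)
i=get_image("side");t=get_image("top")
cv2.imwrite("pics/m4.png",np.hstack([cv2.resize(i[100:280,240:420],(400,400)),cv2.resize(t[90:270,280:460],(400,400))])[...,::-1])
```

```text
[ 437.89962378 -330.3930266   117.79896462] [ 0.17915352  0.77992731  0.67276365  1.92912902 -0.74505241  0.70220772
  2.23752029] [ 0.52885144 -1.03768278  0.09184781] 9.45 392.40108000288876
(array([102.5,  62.3,  93. ]), np.float64(0.04457872363441485))
[346.63271162 142.06599713] [329 130  38  35 697] [ 452.52869509 -551.96168954] 1.4280831970223935 -256.9628326493916
[310.27118644 166.16949153] [303 160  15  14 177] [ 548.31642202 -415.65723625] -3.6779887959338606 -90.43853051818412
[279.421875   185.39583333] [272 179  16  14 192] [ 621.23909389 -318.47796815] -3.613391767147341 31.063338402060516
[347.75454545 210.7       ] [340 203  17  16 220] [ 422.51625357 -242.85695174] -207.9888942414777 -27.61868388996388
```

View pics/m4.png

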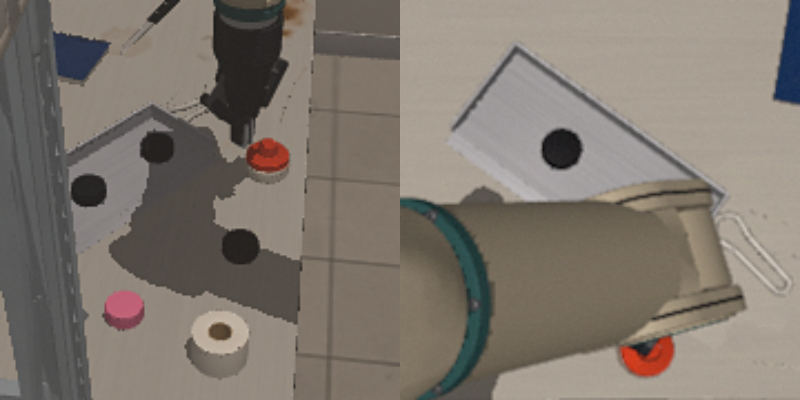

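Lids A and C are both well inside the tray, at tray x ≈ -4, and the timer, roll and opener are in place. Now B.

drive_tool --rows '[{"jaw": 0, "xyz": [18, 12, 0], "turn": 0}, {"jaw": 0, "xyz": [40, 25, 0], "turn": 0}, {"jaw": 0, "xyz": [65, 40, 0], "turn": 0}, {"jaw": 0, "xyz": [88, 54, 0], "turn": 0}, {"jaw": 0, "xyz": [102, 62, 0], "turn": 0}]'

```text
time_s: 10.02
tool_pos: [393.0, -216.7, 115.4]
ee_rot: [0.315, 0.949, 0.002, -0.004]
contact_force: [-0.5, 0.2, -0.2]
width: -0.1
gripper_force: 0.0
```

drive_tool --rows '[{"jaw": 0, "xyz": [0, 0, 10], "turn": 0}, {"jaw": 0, "xyz": [0, 0, 28], "turn": 0}, {"jaw": 0, "xyz": [0, 0, 44], "turn": 0}, {"jaw": 0, "xyz": [0, 0, 55], "turn": 0}, {"jaw": 0, "xyz": [0, 0, 60], "turn": 0}]'

```text
time_s: 10.43
tool_pos: [393.8, -219.4, 54.4]
ee_rot: [0.316, 0.949, 0.001, -0.003]
contact_force: [-0.6, -0.9, -0.8]
width: 0.6
gripper_force: 0.0
```

Run:
```python
from h import *
s=state(); j=s["joint_positions"]; print(s["tool_pos"],j,s["contact_force"],s["time_s"],558*np.sin(j[1]))
print(shift((393.5,-220),np.radians(143.15),26))
```

```text
[ 393.79378593 -219.35125586   54.43002356] [ 0.1460485   0.77398426  0.45348316  2.2092455  -0.97931012  0.37856159
  2.35715097] [-0.63578518 -0.88673998 -0.84425008] 10.4333 390.0364467343474
(array([-0.3, -0.7, 28.4]), np.float64(0.0657314481651776))
```

drive_tool --rows '[{"jaw": 0, "xyz": [0, -1, 6], "turn": 0}, {"jaw": 0, "xyz": [0, -1, 12], "turn": 0}, {"jaw": 0, "xyz": [0, -1, 18], "turn": 0}, {"jaw": 0, "xyz": [0, -1, 23], "turn": 0}, {"jaw": 0, "xyz": [0, -1, 26], "turn": 0}]'

```text
time_s: 10.85
tool_pos: [393.1, -220.1, 29.6]
ee_rot: [0.316, 0.949, 0.001, -0.002]
contact_force: [-0.2, -0.8, 0.5]
width: 0.2
gripper_force: 0.0
```

Run:
```python
from h import *
s=state(); j=s["joint_positions"]; print(s["tool_pos"],j,s["contact_force"],s["time_s"],558*np.sin(j[1]))
print(shift((561.5,-345.5),np.radians(143.15),26))
```

```text
[ 393.12159441 -220.13363655   29.61965463] [ 0.21342656  0.80859596  0.35323846  2.2146001  -1.0331679   0.29660408
  2.40600192] [-0.1907251  -0.76876565  0.49653714] 10.85 403.61165339235345
(array([-209.9,    0.4,    2.6]), np.float64(0.060608070306322426))
```

drive_tool --rows '[{"jaw": 0, "xyz": [-6, 0, 0], "turn": 0}, {"jaw": 0, "xyz": [-14, 0, 0], "turn": 0}, {"jaw": 0, "xyz": [-26, 0, 1], "turn": 0}, {"jaw": 0, "xyz": [-38, 0, 2], "turn": 0}, {"jaw": 0, "xyz": [-50, 0, 3], "turn": 0}]'

```text
time_s: 11.27
tool_pos: [434.5, -251.0, 27.3]
ee_rot: [0.315, 0.949, 0.0, -0.002]
contact_force: [1.2, 0.6, 0.3]
width: -0.1
gripper_force: 0.1
```

drive_tool --rows '[{"jaw": 0, "xyz": [-12, 0, 0], "turn": 0}, {"jaw": 0, "xyz": [-24, 0, 0], "turn": 0}, {"jaw": 0, "xyz": [-36, 0, 0], "turn": 0}, {"jaw": 0, "xyz": [-48, 0, 0], "turn": 0}, {"jaw": 0, "xyz": [-60, 0, 0], "turn": 0}]'

```text
time_s: 11.68
tool_pos: [482.5, -286.7, 27.1]
ee_rot: [0.315, 0.949, 0.0, -0.002]
contact_force: [-0.6, 0.3, -0.2]
width: 0.1
gripper_force: 0.1
```

Run:
```python
from h import *
s=state(); j=s["joint_positions"]; print(s["tool_pos"],j,s["contact_force"],s["time_s"],558*np.sin(j[1]))
print(shift((561.5,-345.5),np.radians(143.15),26))
for c,st,p in lids("side",(260,130,370,250))[0]: print(c,st,p)
```

```text
[ 482.5223484  -286.73278852   27.07089448] [ 0.15164459  0.91941765  0.54252694  1.92034442 -0.8785983   0.56201996
  2.22931418] [-0.55350969  0.26230664 -0.15981177] 11.6833 443.74876657338376
(array([-98.4,   0.1,   0.7]), np.float64(0.12533241538421447))
[324.89851325 169.61150614] [ 303  140   45   60 1547] [ 503.54336189 -405.51860325]
[279.38341969 185.41450777] [272 179  16  14 193] [ 621.3299371 -318.3850948]
```

drive_tool --rows '[{"jaw": 0, "xyz": [-11, 0, 1], "turn": 0}, {"jaw": 0, "xyz": [-22, 0, 1], "turn": 0}, {"jaw": 0, "xyz": [-33, 0, 1], "turn": 0}, {"jaw": 0, "xyz": [-44, 0, 1], "turn": 0}, {"jaw": 0, "xyz": [-55, 0, 1], "turn": 0}]'

```text
time_s: 12.15
tool_pos: [525.8, -319.2, 25.7]
ee_rot: [0.315, 0.949, 0.0, -0.002]
contact_force: [-0.7, 0.1, -0.2]
width: 0.1
gripper_force: 0.1
```

drive_tool --rows '[{"jaw": 0, "xyz": [-10, 0, 0], "turn": 0}, {"jaw": 0, "xyz": [-20, 0, 0], "turn": 0}, {"jaw": 0, "xyz": [-30, 0, 0], "turn": 0}, {"jaw": 0, "xyz": [-37, 0, 0], "turn": 0}, {"jaw": 0, "xyz": [-40, 0, 0], "turn": 0}]'

```text
time_s: 12.57
tool_pos: [558.2, -343.5, 25.4]
ee_rot: [0.315, 0.949, 0.0, -0.002]
contact_force: [0.8, 0.3, -0.5]
width: -0.2
gripper_force: 0.1
```

drive_tool --rows '[{"jaw": 0, "xyz": [10, 0, -5], "turn": 0}, {"jaw": 0, "xyz": [25, 0, -30], "turn": 0}, {"jaw": 0, "xyz": [50, 0, -60], "turn": 0}, {"jaw": 0, "xyz": [75, 0, -85], "turn": 0}, {"jaw": 0, "xyz": [100, 0, -100], "turn": 0}]'

```text
time_s: 12.98
tool_pos: [477.0, -283.4, 127.9]
ee_rot: [0.316, 0.949, 0.0, -0.001]
contact_force: [-0.7, -0.1, -0.1]
width: 0.3
gripper_force: 0.0
```

drive_tool --rows '[{"jaw": 0, "xyz": [10, 0, -10], "turn": 0}, {"jaw": 0, "xyz": [20, 0, -25], "turn": 0}, {"jaw": 0, "xyz": [30, 0, -35], "turn": 0}, {"jaw": 0, "xyz": [30, 0, -40], "turn": 0}, {"jaw": 0, "xyz": [30, 0, -40], "turn": 0}]'

```text
time_s: 13.4
tool_pos: [454.5, -265.8, 166.6]
ee_rot: [0.315, 0.949, 0.0, -0.001]
contact_force: [0.5, -1.6, -0.1]
width: 0.2
gripper_force: 0.0
```

Run:
```python
from h import *
s=state(); j=s["joint_positions"]; print(s["tool_pos"],j,s["contact_force"],s["time_s"])
o=np.array([605.5,-345.5]);x=np.array([.8002,-.5998]);y=np.array([.5998,.8002])
L,i=lids("side",(260,130,370,250))
for c,st,p in L: print(c,st,p,(p-o)@x,(p-o)@y)
t=get_image("top")
cv2.imwrite("pics/m5.png",np.hstack([cv2.resize(i[100:280,240:420],(400,400)),cv2.resize(t[90:270,280:460],(400,400))])[...,::-1])
```

```text
[ 454.4880651  -265.75456214  166.63776008] [ 2.99869350e-04  6.94561666e-01  7.55109192e-01  1.95587243e+00
 -6.83100701e-01  7.68555091e-01  2.08621605e+00] [ 0.50703402 -1.63792268 -0.13710389] 13.4
[337.56929348 142.03940217] [318 130  41  35 736] [ 480.93215245 -548.16568378] 21.87968552422305 -236.8888751197929
[310.25433526 166.28901734] [303 160  15  14 173] [ 548.28226119 -415.09166834] -4.04455192918325 -90.00645274515091
[295.41081081 176.17297297] [288 170  16  14 185] [ 583.80484616 -364.31462942] -6.075447375537104 -28.068219730208696
[279.38341969 185.41450777] [272 179  16  14 193] [ 621.3299371 -318.3850948] -3.596404471674993 31.192143411680185
```

View pics/m5.png

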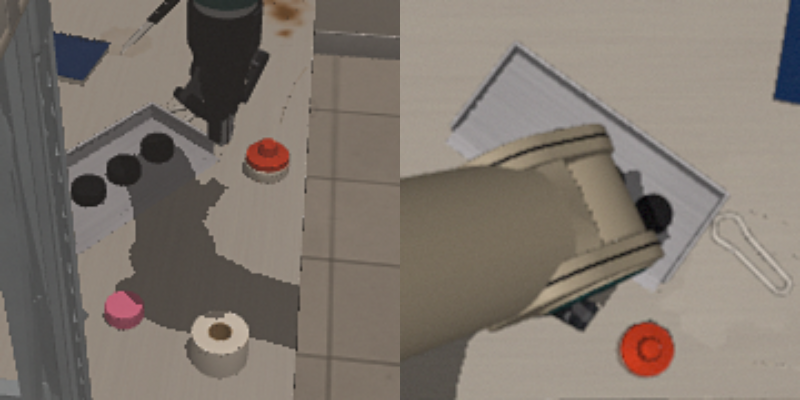

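All three lids lie in a row inside the tray at tray x ≈ -4 to -6 (they need > -48). The roll, timer and opener are unmoved, and the arm is clear.

```bash
python3 -c "
from bench import *
print(job_done())"
```

```text
the job is handed in; nothing more can be done
None
```

All three black lids were pushed wholly inside the tray past the front lip, with the label roll, timer and bottle opener left in place, and the job was handed in after about 13.5 s; on the first descent joint 5 read -1.1004 against its -1.1 limit, and the verdict is not shown to me.

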